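# Fit a lens into its cell and screw down the retaining ring

## Task

Fit the auxiliary lens with the two straight-cut sides on its foot into the open lens cell: turn it so that its foot passes between the ring's two lugs, lower it gently until the foot lies flat on the cell's seat, and let go. Then screw the retaining ring clockwise, seen from above, fully down to its stop so that its lugs lock over the foot. Leave the other lens, with the round foot, standing where it is.

Things in the scene. Friction and masses are not known exactly. Their poses are not given: they have to be found in the camera images.
- lens: Wanted lens, loose, upright, 85 to 170 g, 64 mm tall: aluminium foot 6 mm thick, 48 mm disc with two parallel straight-cut sides (46 long, 30 wide); dark round barrel 28 mm diameter, 6 to 64 mm up, glass on top. Grip it 50 to 56 mm above its underside so that fingers stay above the ring. Origin: centre of underside; z up, x along the foot's length; half a turn about z changes nothing.
- round_lens: Bystander lens, not wanted: full round aluminium foot of 48 mm diameter, 6 mm thick, with a slimmer dark barrel of 22 mm diameter, 85 mm tall in all. It stands on the bench near the wanted lens, on either side of it. Origin: centre of the underside, z up.
- cell_seat (a point): Centre of the lens cell's flat seat, 22 mm above the bench; the lens's underside goes here. Dark cup, 54 mm bore, rim 10 mm above the seat, fixed on a square plate 120 x 120 x 10 mm; z up, x, y along its sides. The captive aluminium ring over the cup is 64 mm across, bore 54, mouth 60; open it spans 14.5 to 29 mm above the seat; it sinks 4 mm as it is screwed down.
- ring (a joint): Ring's turn about the seat's z, rad: 0 open, grows clockwise from above, stop at 1.4 = screwed down; stays as left, drag 0.12 N m. Its two inward lugs (12 mm wide, 39 mm between tips) lie along the seat's +y and -y at 0, and turn with it: the lens enters with yaw = seat yaw - joint value, within 10 degrees. Grip the ring across its outside from above, at any yaw; one turn does it.
Things that resemble listed ones, but are neither listed nor needed, are in the scene too. What is shaped like the lens but orange or purple is not meant.

How it is judged (in metres and radians):
On the way, in this order (a step that is already met when the one before it is completed fails the run):
1. the lens lies flat on the cell's seat, released, with the ring still open (z of lens in the frame of cell_seat below 0.003 m and horizontal distance between lens and cell_seat below 0.008 m and angle between lens's own z axis and vertical below 0.1 rad and value of joint ring below 0.5 rad and contact force between the fingers and lens below 0.1 N), for 0.2 s.
2. the ring is screwed down to its stop over the foot (value of joint ring above 1.25 rad and z of lens in the frame of cell_seat below 0.003 m and horizontal distance between lens and cell_seat below 0.008 m and angle between lens's own z axis and vertical below 0.1 rad), for 0.2 s.
At the end, for the whole second after the job is handed in: The lens stands upright (within 0.1 rad) and at rest in the cell, its underside within 3 mm of the seat and within 8 mm of its centre, and the ring is turned to within 0.15 rad of its stop (beyond 1.25 rad) (all of step 2 and linear speed of lens below 0.02 m/s); the robot touches nothing.
It fails at once if the lens with the round foot is moved by more than 30 mm (distance of round_lens from where it was at the start of the episode above 0.03 m).
It fails at once if the lens falls into the cell from a height (faster than 0.7 m/s over the cell) (horizontal distance between lens and cell_seat below 0.03 m and linear speed of lens above 0.7 m/s).
It also fails if it takes over 45 s, if anything falls off the work surface, if the arm or the gripper's body presses on something with over 40 N, if the wrist force passes 120 N, or if a joint passes its speed limit or range.

## Robot

A 6-joint arm with a two-finger parallel gripper is mounted at the origin on the work surface. World frame = base frame: x ahead of the robot, y to its left, z up, the work surface at z = 0. Lengths are in m, angles in degrees, forces in N, time in s.
With the tool pointing down it reaches from about 0.325 to 1 m from the base axis. Payload 5.1 kg.
Tool frame: the origin (TCP) lies on the centre line of the jaws, within the pads' length; the fingertips stand 17 mm ahead of it and the grasp point (between the pads) lies 2 mm behind it; z points along the fingers, y is the direction in which the jaws open and shut (so a half turn about z gives the same grasp; the last joint's range is limited). The gripper opens to 85 mm and grips with 20 to 120 N. Pads are 22 mm wide; open, the fingers measure 114 mm over their backs; the gripper's body (76 mm by 85 mm) begins 54 mm behind the grasp point. The pads swing forward as they close: fully open they stand 13 mm farther back than shut.
Start: joints at [65.054, 7.093, 94.555, -0, 78.352, -4.733], TCP at [0.225, 0.61, 0.21] pointing down, gripper open.
Joint ranges: [-149.61, 149.61], [-58.7, 133.49], [1.44, 155.28], [-77.14, 257.14], [18.33, 153.61], [-166.67, 166.67]. Speed limits (degrees/s): [147.25, 147.25, 180, 180, 180, 180].

## Interface

Orientations are given as [roll, pitch, yaw] about the fixed x, y, z axes, in that order (R = Rz(yaw) Ry(pitch) Rx(roll)).
In Python, from station import ctrl, imaging, models gives the robot as it stands. The module is installed in compiled form; this text tells all that it offers.
- The arm moves only by the tool apply_moves, never from a script. Its argument "series" is one flat list of numbers, 7 for each row, row after row: the turn, a rotation vector about the tool's x, y, z in rad, then the shift along the tool's x, y, z in mm, then the gripper command: -1 is shut, 1 is fully open, values between are in proportion. In form: [rx, ry, rz, dx, dy, dz, hand, rx, ry, rz, dx, dy, dz, hand, ...]. A call has 1 to 8 rows; each row is the pose to reach, as a shift and turn from the pose measured when the call began, along the tool's axes at that moment; what a row does not reach only later rows make up. A row lasts 1/10 s, in which the tool goes at most 50 mm and 8.59 degrees, less where a joint would pass 70% of its speed; a pose out of reach is approached as far as the arm can. A call with a gripper value outside its range is refused whole. The fingers move at their own pace and stop on an object; "force" is the grip in N (left out, the last holds). Time passes only in rows, so rows that repeat a pose let the fingers close. It gives the time, the measured TCP pose, the force and the opening at its end, in the units of the state.
- ctrl.observe(): the state, without advancing time (a new reading comes with each control period).
- imaging.capture(name): name is "side" or "top"; returns a dict with "color" (480x640x3 uint8, red, green, blue), "camera_matrix" (3x3 intrinsics, pixels), "distortion" ([k1, k2, p1, p2, k3] as OpenCV has them; the pictures are not rectified), "eye" and "attitude" of the camera in the world. Camera axes: x right, y down, z forward; pixel columns grow to the right and rows downward; lengths in m; the calibration is good to about 2 mm. A picture is of the moment at which its call begins. There is no depth.
- ctrl.job_done(): hands the job in, once; it reports no verdict.
Trained networks look in a picture, given as the dict that the camera call returned (one of the last four; its "shot" number tells which), for a name from the list of things; names that differ only in an ending like _2 or _b are one class to them, and where a whole thing is asked for, a point or a joint stands for the part that bears it (a point fixed in the world has none). Each returns a list of dicts, best first, with "score" (0 to 1); they miss things now and then, are a little off and sometimes report something else, mostly with a low value. They report only what shows in the picture. A call takes as long as a camera call. They do not tell look-alikes from the thing itself.
- models.look_for(label, picture): "bbox" ([left, top, right, bottom] in pixels, round what is visible of it).
The state is a dict: "clock": time; "qpos": joint angles; "joint_vel": joint speeds; "joint_efforts": joint torques, N m; "tcp_pos": TCP position; "eef_rot": TCP orientation; "force": force on the tool from outside, world axes, zero at the start; "wrist_torque": the same for the moment, N m; "finger_gap": finger opening in m.
Only numpy, scipy, OpenCV 4.12 (cv2) and the standard library are available. Lean on these libraries where they do the work, as an engineer would, in place of code of your own. Each camera call takes 0.05 s, during which the arm holds its last target. There are 200 camera calls.

## Working session

There is one attempt and no reset: what is moved stays moved. The work goes in short steps, Python scripts to look and compute and a tool call to move; the robot and the scene stay as the last step left them, time stands still between calls to the robot, and variables do not carry over. Pictures are saved under pics/ and viewed, about 8 in all and at most 12, crops included, and the job is handed in when it is done.

Besides the shell and the picture viewer there is one more tool, called after "Call:" as name(argument=value, ...) on one line, values as JSON. apply_moves: Moves the arm, as the interface text tells. Its arguments: {"type":"object","properties":{"series":{"type":"array","items":{"type":"number"}},"force":{"type":"number"}},"required":["series"]}

```bash
mkdir -p pics; cat > h.py <<'E'
import numpy as np, cv2
from station import ctrl, imaging, models
def K(p): return np.array(p["camera_matrix"]),np.array(p["distortion"],float)
def ray(p,u,v,Rc):
    k,d=K(p); q=cv2.undistortPoints(np.array([[[u,v]]],float),k,d)[0,0]
    return Rc@np.array([q[0],q[1],1.])
def rot(p):
    a=np.array(p["attitude"],float)
    if a.shape==(3,3): return a
    from scipy.spatial.transform import Rotation as R
    return R.from_euler('xyz',a,degrees=True).as_matrix()
def onz(p,u,v,z):
    r=ray(p,u,v,rot(p)); e=np.array(p["eye"]); return e+r*(z-e[2])/r[2]
def proj(p,X):
    k,d=K(p); R=rot(p); e=np.array(p["eye"])
    rv=cv2.Rodrigues(R.T)[0]; return cv2.projectPoints(np.array(X,float).reshape(-1,1,3),rv,-R.T@e,k,d)[0][:,0]
E
python3 - <<'E'
from h import *
print(ctrl.observe())
for n in ("top","side"):
    p=imaging.capture(n); cv2.imwrite(f"pics/{n}0.png",p["color"][:,:,::-1])
    print(n,p["eye"],p["attitude"],p["camera_matrix"],p["distortion"])
    for l in ("lens","round_lens","ring","cell_seat"):
        try: print(l,[(np.round(x["bbox"]),round(x["score"],2)) for x in models.look_for(l,p)])
        except Exception as e: print(l,e)
E
```

```text
{'clock': 0.0, 'qpos': array([ 6.50549647e+01,  7.13474932e+00,  9.46328930e+01,  1.32053605e-04,
        7.83522157e+01, -4.73321561e+00]), 'joint_vel': array([-0.0811423 ,  0.08558314,  0.03133541,  0.07667178, -0.00328575,
       -0.00898747]), 'joint_efforts': array([-2.42873066e-03, -4.23610389e+01, -3.65443754e+01, -2.59404787e-04,
        7.03664133e-03, -1.03183361e-06]), 'tcp_pos': array([0.22432858, 0.60937308, 0.20915117]), 'eef_rot': array([-1.79880561e+02, -1.00190634e-02,  1.59788143e+02]), 'force': array([ 0.19501386, -0.19888284, -0.15774328]), 'wrist_torque': array([-0.01114335,  0.01378702, -0.04232986]), 'finger_gap': 0.08564856150674345}
top [ 0.40080248 -0.03515301  0.85440112] [-172.85015998    1.10671075  -90.82653096] [[594.40808436   0.         306.11153223]
 [  0.         594.40808436 247.45496625]
 [  0.           0.           1.        ]] [-0.01741094  0.          0.          0.          0.        ]
lens [(array([288., 270., 314., 300.]), 0.81), (array([394., 272., 427., 307.]), 0.71), (array([341., 269., 371., 301.]), 0.64)]
round_lens [(array([458., 227., 497., 260.]), 0.89)]
ring [(array([203., 169., 252., 218.]), 0.87)]
cell_seat [(array([185., 152., 279., 247.]), 0.98)]
side [ 0.15323504 -0.49976108  0.44659684] [-125.10250008    0.69238984  -36.82550277] [[488.35095364   0.         310.74516345]
 [  0.         488.35095364 244.45084465]
 [  0.           0.           1.        ]] [-0.13834722  0.          0.          0.          0.        ]
lens [(array([296., 253., 329., 309.]), 0.88), (array([266., 230., 296., 278.]), 0.71), (array([322., 287., 361., 342.]), 0.55)]
round_lens [(array([409., 291., 452., 368.]), 0.86)]
ring [(array([291., 181., 327., 204.]), 0.94)]
cell_seat [(array([266., 179., 358., 239.]), 0.71)]
```

```bash
python3 - <<'E'
import cv2
a=cv2.imread("pics/top0.png")[140:320,170:510]; cv2.imwrite("pics/topc.png",cv2.resize(a,None,fx=2.35,fy=2.35,interpolation=cv2.INTER_CUBIC))
a=cv2.imread("pics/side0.png")[150:390,200:500]; cv2.imwrite("pics/sidec.png",cv2.resize(a,None,fx=2.4,fy=2.4,interpolation=cv2.INTER_CUBIC))
E
```

```text
(no output)
```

View pics/topc.png

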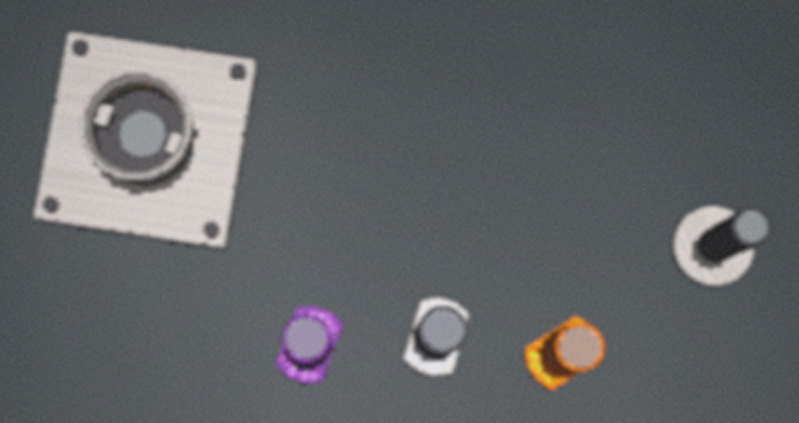

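View pics/sidec.png

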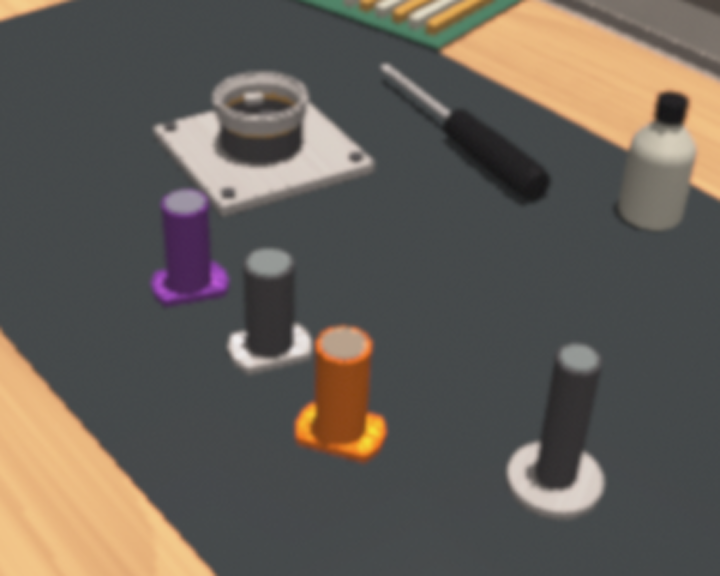

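Top crop: the wanted lens (grey foot) is at original px ~(356,282), between purple (left) and orange (right). The plate is top left, with lugs at ~(214,188) and (244,200). The side crop agrees.

```bash
cat >> h.py <<'E'
def plate(p,box=(180,145,285,252)):
    l,t,r,b=box; c=p["color"][t:b,l:r].astype(int); m=(c.min(2)>150).astype(np.uint8)
    cs=max(cv2.findContours(m,cv2.RETR_EXTERNAL,cv2.CHAIN_APPROX_NONE)[0],key=cv2.contourArea)
    pts=np.array([onz(p,x+l,y+t,.010)[:2] for x,y in cs[:,0]])
    return cv2.minAreaRect((pts*1000).astype(np.float32))
E
python3 - <<'E'
from h import *
p=imaging.capture("top")
print("plate",plate(p))
f=lambda x,y:(170+x/2.35-.3,140+y/2.35-.3)
C=np.array([onz(p,*f(*q),.01)[:2] for q in [(68,33),(254,60),(226,246),(35,217)]]);print(C,C.mean(0))
A,B=[onz(p,*f(*q),.04)[:2] for q in [(103,114),(173,142)]]
print("lugs",A,B,(A+B)/2,np.degrees(np.arctan2(*(A-B)[::-1])))
# ring rim
print("ring c",onz(p,*f(139,126),.047))
# lens foot + barrel
l,t,r,b=336,262,376,306
c=p["color"][t:b,l:r].astype(int); m=(c.min(2)>150).astype(np.uint8)
ys,xs=np.nonzero(m); P=np.array([onz(p,x+l,y+t,.006)[:2] for x,y in zip(xs,ys)])*1000
h=cv2.convexHull(P.astype(np.float32)); print("foot rect",cv2.minAreaRect(h),"bar",onz(p,*f(441,331),.064))
for q in (307,339),(580,348): print("neighbour top",onz(p,*f(*q),.064))
print("round",onz(p,*f(713,246),.006))
s=imaging.capture("side"); g=lambda x,y:(200+x/2.4-.3,150+y/2.4-.3)
print("side lens top",onz(s,*g(269,263),.064),"ring top",onz(s,*g(260,92),.051))
E
```

```text
plate ((580.3226318359375, 86.81700134277344), (118.56808471679688, 118.64492797851562), 80.06134033203125)
[[0.64822569 0.13537239]
 [0.6285717  0.01922072]
 [0.51238645 0.03731071]
 [0.53234674 0.15472345]] [0.58038265 0.08665682]
lugs [0.58919318 0.10786227] [0.57137179 0.06595602] [0.58028249 0.08690914] 66.9615053139556
ring c [0.57991632 0.08522848 0.047     ]
foot rect ((455.7911682128906, -89.81648254394531), (30.976816177368164, 46.666622161865234), 71.67980194091797) bar [ 0.45470197 -0.08879496  0.064     ]
neighbour top [ 0.4513694  -0.01292837  0.064     ]
neighbour top [ 0.44385355 -0.16684747  0.064     ]
round [ 0.50787823 -0.25981397  0.006     ]
side lens top [ 0.45669566 -0.08904151  0.064     ] ring top [0.5825333  0.08918418 0.051     ]
```

```bash
cat >> h.py <<'E'
from scipy.spatial.transform import Rotation as R
def go(x,y,z,yaw):
    s=ctrl.observe(); r0=R.from_euler('xyz',s["eef_rot"],degrees=True); r1=R.from_euler('xyz',[180,0,yaw],degrees=True)
    print(np.round((r0.inv()*r1).as_rotvec(),3),np.round(r0.inv().apply(np.array([x,y,z])-s["tcp_pos"])*1000,1))
E
python3 -c "
from h import *
go(.456,-.0895,.16,90)"
```

```text
[0.    0.    1.218] [-458.8 -576.4   50.4]
```

Call:
apply_moves(series=[0, 0, 1.218, -459, -576, 50, 1, 0, 0, 1.218, -459, -576, 50, 1, 0, 0, 1.218, -459, -576, 50, 1, 0, 0, 1.218, -459, -576, 50, 1, 0, 0, 1.218, -459, -576, 50, 1, 0, 0, 1.218, -459, -576, 50, 1, 0, 0, 1.218, -459, -576, 50, 1, 0, 0, 1.218, -459, -576, 50, 1], force=40)

```text
clock: 1.4
tcp_pos: [0.3504, 0.2294, 0.1836]
eef_rot: [179.9, -0.0, 90.7]
force: [1.3, -0.1, -0.4]
finger_gap: 0.0853
```

```bash
python3 -c "
from h import *
go(.456,-.0895,.16,90)"
```

```text
[ 0.001 -0.     0.013] [-320.2  101.5   23.5]
```

Call:
apply_moves(series=[0, 0, 0.013, -320, 101.5, 23.5, 1, 0, 0, 0.013, -320, 101.5, 23.5, 1, 0, 0, 0.013, -320, 101.5, 23.5, 1, 0, 0, 0.013, -320, 101.5, 23.5, 1, 0, 0, 0.013, -320, 101.5, 23.5, 1, 0, 0, 0.013, -320, 101.5, 23.5, 1, 0, 0, 0.013, -320, 101.5, 23.5, 1, 0, 0, 0.013, -320, 101.5, 23.5, 1])

```text
clock: 2.2
tcp_pos: [0.4566, -0.0931, 0.1601]
eef_rot: [179.9, 0.0, 89.7]
force: [0.1, 0.4, 0.8]
finger_gap: 0.0854
```

```bash
python3 - <<'E'
from h import *
go(.456,-.0895,.052,90); print(ctrl.observe()["tcp_pos"])
s=imaging.capture("side"); t=imaging.capture("top")
a=cv2.resize(s["color"][200:400,200:420],None,fx=2,fy=2.); b=cv2.resize(t["color"][200:400,240:440],None,fx=2,fy=2)
cv2.imwrite("pics/a1.png",np.hstack([a,b])[:,:,::-1])
E
```

```text
[ 0.001  0.    -0.006] [  3.6  -0.8 108. ]
[ 0.4566297  -0.0930647   0.16005211]
```

View pics/a1.png

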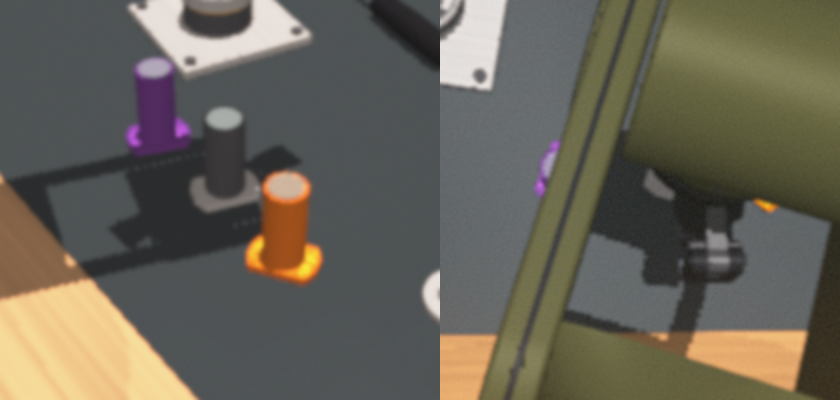

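The side half shows the lens at crop (224,150), undisturbed between purple and orange. In the top half the arm hides it. Descending.

Call:
apply_moves(series=[0, 0, -0.006, 3.6, -0.8, 40, 1, 0, 0, -0.006, 3.6, -0.8, 75, 1, 0, 0, -0.006, 3.6, -0.8, 95, 1, 0, 0, -0.006, 3.6, -0.8, 107.5, 1, 0, 0, -0.006, 3.6, -0.8, 107.5, 1, 0, 0, -0.006, 3.6, -0.8, 107.5, -1, 0, 0, -0.006, 3.6, -0.8, 107.5, -1, 0, 0, -0.006, 3.6, -0.8, 107.5, -1], force=40)

```text
clock: 3.1
tcp_pos: [0.4563, -0.0864, 0.054]
eef_rot: [179.8, -0.0, 90.2]
force: [-0.0, -0.7, -0.5]
finger_gap: 0.0441
```

Call:
apply_moves(series=[0, 0, 0, 0, 0, 0, -1, 0, 0, 0, 0, 0, 0, -1, 0, 0, 0, 0, 0, 0, -1, 0, 0, 0, 0, 0, 0, -1])

```text
clock: 3.5
tcp_pos: [0.4563, -0.0865, 0.054]
eef_rot: [179.8, -0.0, 90.2]
force: [-0.5, -0.6, -0.0]
finger_gap: 0.0002
```

```bash
python3 - <<'E'
from h import *
go(.581,.0875,.16,90)
s=imaging.capture("side")
cv2.imwrite("pics/a2.png",cv2.resize(s["color"][180:380,200:460],None,fx=2.5,fy=2.5)[:,:,::-1])
E
```

```text
[ 0.004 -0.     0.004] [ 173.6  125.7 -105.5]
```

View pics/a2.png

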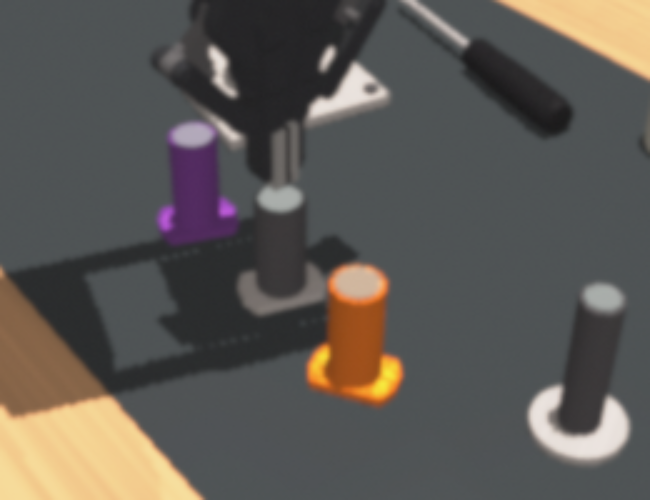

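```bash
python3 - <<'E'
from h import *
s=imaging.capture("side"); o=ctrl.observe(); print(o["tcp_pos"],o["qpos"],o["force"],o["finger_gap"])
T=o["tcp_pos"]
print("tip,tcp,60 up",proj(s,[T-[0,0,.017],T,T+[0,0,.06]]), "lens top/bottom",proj(s,[[.456,-.0895,.064],[.456,-.0895,0]]))
t=imaging.capture("top")
a=cv2.resize(s["color"][130:330,200:400],None,fx=2,fy=2.); b=cv2.resize(t["color"][180:380,240:440],None,fx=2,fy=2)
cv2.imwrite("pics/a3.png",np.hstack([a,b])[:,:,::-1])
E
```

```text
[ 0.45623843 -0.08645038  0.05392471] [-1.74050004e+01 -8.12913328e+00  1.25631750e+02  8.28903564e-02
  6.23144468e+01 -1.76512325e+01] [ 0.60244083 -0.05750882 -0.0798768 ] -8.115841801224721e-05
tip,tcp,60 up [[310.56948269 274.64291966]
 [310.41128372 264.58360079]
 [309.81259811 226.47116219]] lens top/bottom [[311.56823989 259.64574936]
 [312.08167665 296.6724326 ]]
```

View pics/a3.png

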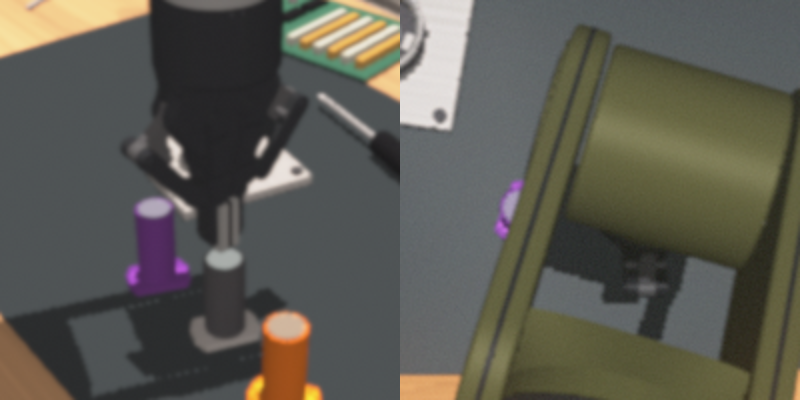

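```bash
python3 - <<'E'
from h import *
s=imaging.capture("side"); t=imaging.capture("top")
def tri(us,ut):
    a=np.array(s["eye"]);b=np.array(t["eye"]);d=ray(s,*us,rot(s));e=ray(t,*ut,rot(t))
    k=np.linalg.lstsq(np.c_[d,-e],b-a,rcond=None)[0];P,Q=a+k[0]*d,b+k[1]*e;return (P+Q)/2,np.linalg.norm(P-Q)
print("knuckle",tri((265,205),(362.5,316)))
# tip if directly above TCP vs beyond
for z in (.037,.05,.06,.07,.08): print(z,onz(s,311,253,z))
T=ctrl.observe()["tcp_pos"]
print(proj(s,[T+[0,0,h] for h in (0,.052,.1,.15,.2)]))
# finger-size test
cv2.imwrite("pics/a4.png",cv2.resize(s["color"][110:270,240:370],None,fx=4.5,fy=3.75,interpolation=cv2.INTER_CUBIC)[:,:,::-1])
E
```

```text
knuckle (array([ 0.4019437 , -0.08413327,  0.16447305]), np.float64(0.011314396997163356))
0.037 [ 0.48618675 -0.04745472  0.037     ]
0.05 [ 0.47561936 -0.06181026  0.05      ]
0.06 [ 0.46749059 -0.07285298  0.06      ]
0.07 [ 0.45936182 -0.0838957   0.07      ]
0.08 [ 0.45123306 -0.09493842  0.08      ]
[[310.3997832  264.60753113]
 [309.88418197 231.82535691]
 [309.36327987 198.65254656]
 [308.77053929 160.83796138]
 [308.12273526 119.42570978]]
```

View pics/a4.png

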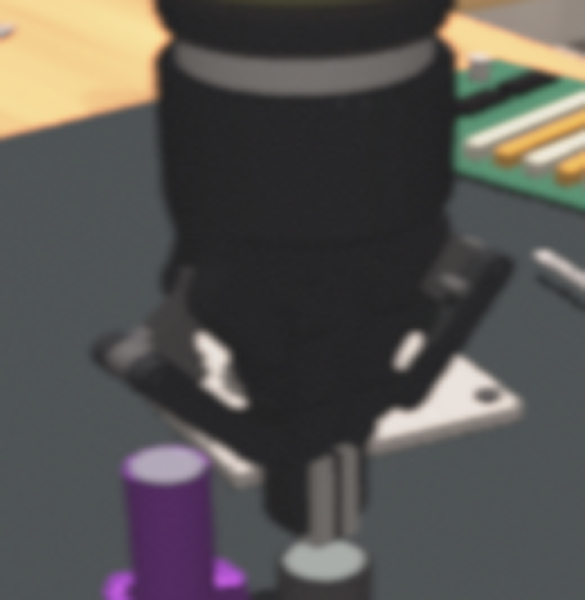

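The image shows the shut fingertips ending just over the lens's top (crop ~(330,540)). Triangulation puts them at z≈0.07, about 33 mm higher than the TCP readout implies. The fingers closed above the lens, so I'll open and descend in checked steps.

Call:
apply_moves(series=[0, 0, 0, -3, 0, 0, 1, 0, 0, 0, -3, 0, 0, 1, 0, 0, 0, -3, 0, 0, 1, 0, 0, 0, -3, 0, 0, 1, 0, 0, 0, -3, 0, 0, 1, 0, 0, 0, -3, 0, 8, 1, 0, 0, 0, -3, 0, 16, 1, 0, 0, 0, -3, 0, 16, 1])

```text
clock: 4.55
tcp_pos: [0.4549, -0.089, 0.036]
eef_rot: [180.0, -0.1, 90.2]
force: [0.5, -0.4, 0.2]
finger_gap: 0.0852
```

```bash
python3 - <<'E'
from h import *
s=imaging.capture("side"); print(ctrl.observe()["tcp_pos"])
cv2.imwrite("pics/a5.png",cv2.resize(s["color"][160:330,230:400],None,fx=3.5,fy=3.5,interpolation=cv2.INTER_CUBIC)[:,:,::-1])
E
```

```text
[ 0.45529339 -0.08912488  0.03660219]
```

View pics/a5.png

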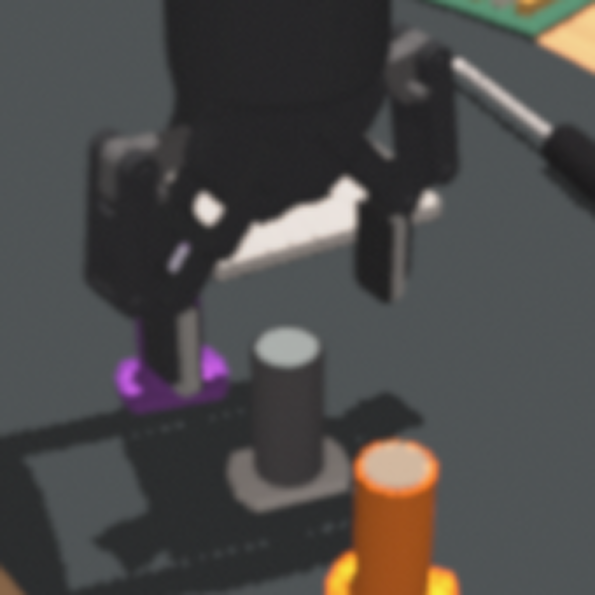

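Open tips are at crop (185,395) and (393,298). Their midpoint is on the lens's top centre, so they're well centred at tip z≈0.065. This confirms the readout is about 33 mm low. Going 18 mm lower, then gripping.

Call:
apply_moves(series=[0, 0, 0, 0, 0, 9, 1, 0, 0, 0, 0, 0, 18, 1, 0, 0, 0, 0, 0, 18, 1, 0, 0, 0, 0, 0, 18, -1, 0, 0, 0, 0, 0, 18, -1, 0, 0, 0, 0, 0, 18, -1, 0, 0, 0, 0, 0, 18, -1, 0, 0, 0, 0, 0, 18, -1], force=40)

```text
clock: 5.4
tcp_pos: [0.4557, -0.0892, 0.0191]
eef_rot: [179.9, -0.0, 90.2]
force: [1.3, -0.1, 0.5]
finger_gap: 0.0265
```

Call:
apply_moves(series=[0, 0, 0, 0, 0, 0, -1, 0, 0, 0, 0, 0, 0, -1, 0, 0, 0, 0, 0, -20, -1, 0, 0, 0, 0, 0, -50, -1, 0, 0, 0, 0, 0, -80, -1, 0, 0, 0, 0, 0, -110, -1, 0, 0, 0, 0, 0, -110, -1])

```text
clock: 6.1
tcp_pos: [0.4585, -0.0903, 0.1338]
eef_rot: [179.4, 0.1, 90.2]
force: [1.2, -0.1, -0.4]
finger_gap: 0.0267
```

```bash
python3 - <<'E'
from h import *
s=imaging.capture("side"); o=ctrl.observe(); print(o["tcp_pos"],o["force"],o["finger_gap"])
go(.581,.0875,o["tcp_pos"][2],85.3)
cv2.imwrite("pics/a6.png",cv2.resize(s["color"][140:330,220:420],None,fx=3,fy=3,interpolation=cv2.INTER_CUBIC)[:,:,::-1])
E
```

```text
[ 0.4569775  -0.08975475  0.13111455] [ 0.67562973  0.15932309 -1.98747946] 0.02657946712802264
[0.006 0.    0.086] [176.8 124.7   0.7]
```

View pics/a6.png

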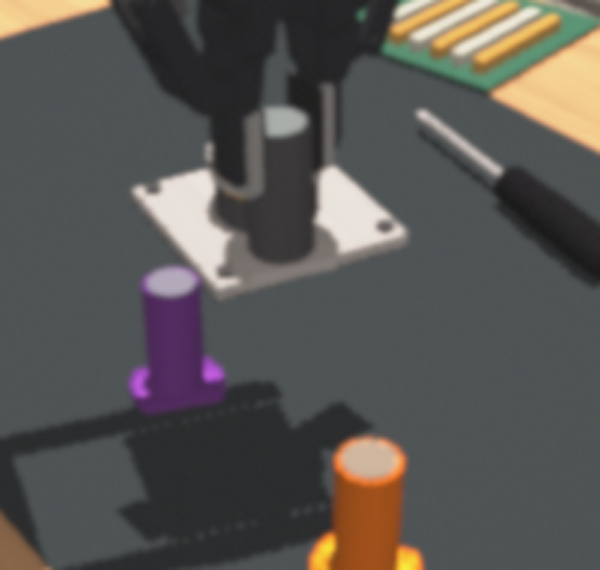

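Lens held upright, gap 26.6 mm. Moving above the cell.

Call:
apply_moves(series=[0.006, 0, 0.086, 176.8, 124.7, 0.7, -1, 0.006, 0, 0.086, 176.8, 124.7, 0.7, -1, 0.006, 0, 0.086, 176.8, 124.7, 0.7, -1, 0.006, 0, 0.086, 176.8, 124.7, 0.7, -1, 0.006, 0, 0.086, 176.8, 124.7, 0.7, -1, 0.006, 0, 0.086, 176.8, 124.7, 0.7, -1, 0.006, 0, 0.086, 176.8, 124.7, 0.7, -1])

```text
clock: 6.85
tcp_pos: [0.5796, 0.087, 0.1291]
eef_rot: [-179.8, 0.1, 85.3]
force: [0.2, -1.1, -1.2]
finger_gap: 0.0266
```

```bash
python3 - <<'E'
from h import *
s=imaging.capture("side"); o=ctrl.observe(); print(o["tcp_pos"],o["eef_rot"],o["force"],o["finger_gap"])
go(.581,.0875,.062,85.3)
t=imaging.capture("top")
a=cv2.resize(s["color"][100:250,230:380],None,fx=3.,fy=3,interpolation=cv2.INTER_CUBIC)
b=cv2.resize(t["color"][140:260,175:285],None,fx=3,fy=450/120,interpolation=cv2.INTER_CUBIC)
print(proj(s,[[.581,.0875,.051],[.581,.0875,.112],[.581,.0875,.112+.064]]))
cv2.imwrite("pics/a7.png",np.hstack([a,b])[:,:,::-1])
E
```

```text
[0.57959126 0.08648137 0.12951835] [-1.79854044e+02  7.86784070e-02  8.52469504e+01] [ 0.30207112  0.26921158 -1.12197872] 0.026785531110158193
[-0.003  0.001 -0.001] [ 1.2  1.5 67.5]
[[307.89788292 188.67825876]
 [307.32396037 155.52737524]
 [306.67478347 117.85155277]]
```

View pics/a7.png

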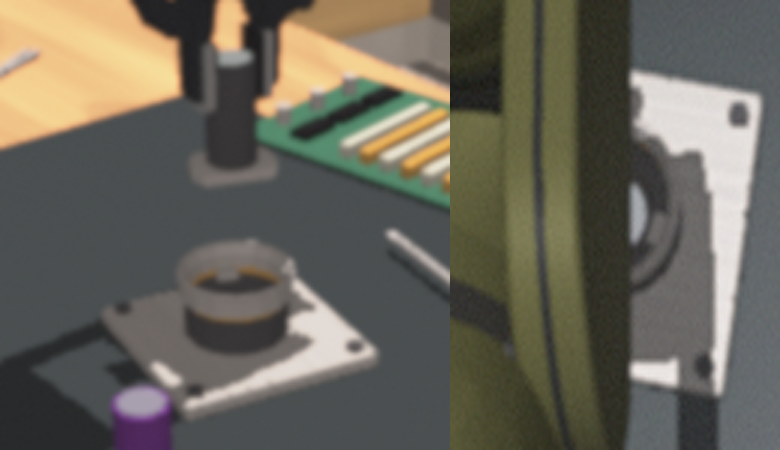

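Foot at crop (233,168) is centred over the ring at (234,265), right on the prediction. Lowering.

Call:
apply_moves(series=[-0.003, 0, 0, 1.2, 1.3, 20, -1, -0.003, 0, 0, 1.2, 1.3, 40, -1, -0.003, 0, 0, 1.2, 1.3, 52, -1, -0.003, 0, 0, 1.2, 1.3, 60, -1, -0.003, 0, 0, 1.2, 1.3, 64, -1, -0.003, 0, 0, 1.2, 1.3, 67, -1, -0.003, 0, 0, 1.2, 1.3, 67, -1])

```text
clock: 7.65
tcp_pos: [0.5813, 0.0872, 0.0633]
eef_rot: [179.9, 0.1, 85.2]
force: [-0.5, 0.4, -1.0]
finger_gap: 0.0269
```

```bash
python3 -c "
from h import *
go(.581,.0875,.043,85.3);print(ctrl.observe())"|head -3
```

```text
[ 0.002  0.001 -0.002] [ 0.3 -0.4 20.3]
{'clock': 7.65, 'qpos': array([ 3.33398323e+00,  7.07366856e+00,  1.09531471e+02, -8.50434717e-02,
        6.33025522e+01,  8.17057898e+00]), 'joint_vel': array([ 0.07838248, -0.29627912, -0.38442537,  0.08183116,  0.18977012,
```

Call:
apply_moves(series=[0, 0, 0, 0, 0, 3, -1, 0, 0, 0, 0, 0, 6, -1, 0, 0, 0, 0, 0, 9, -1, 0, 0, 0, 0, 0, 12, -1, 0, 0, 0, 0, 0, 15, -1, 0, 0, 0, 0, 0, 18, -1, 0, 0, 0, 0, 0, 19, -1, 0, 0, 0, 0, 0, 19, -1])

```text
clock: 8.45
tcp_pos: [0.5811, 0.0872, 0.044]
eef_rot: [179.9, 0.1, 85.2]
force: [-0.7, 0.1, -0.8]
finger_gap: 0.027
```

Call:
apply_moves(series=[0, 0, 0, 0, 0, 1, -1, 0, 0, 0, 0, 0, 2, -1, 0, 0, 0, 0, 0, 2, -1])

```text
clock: 8.75
tcp_pos: [0.5811, 0.0872, 0.0418]
eef_rot: [179.9, 0.1, 85.2]
force: [-0.7, -0.9, -2.1]
finger_gap: 0.027
```

Call:
apply_moves(series=[0, 0, 0, 0, 0, 1, -1, 0, 0, 0, 0, 0, 1, -1])

```text
clock: 8.95
tcp_pos: [0.5813, 0.0871, 0.0411]
eef_rot: [179.9, 0.1, 85.2]
force: [-0.3, 0.7, -0.3]
finger_gap: 0.0264
```

Call:
apply_moves(series=[0, 0, 0, 0, 0, 1, -1, 0, 0, 0, 0, 0, 1, -1])

```text
clock: 9.15
tcp_pos: [0.5815, 0.0872, 0.041]
eef_rot: [179.9, 0.1, 85.2]
force: [-1.7, -0.4, 5.1]
finger_gap: 0.0267
```

Seat contact (+5 N) at the predicted height. Releasing and rising.

Call:
apply_moves(series=[0, 0, 0, 0, 0, 0, -0.2, 0, 0, 0, 0, 0, 0, -0.2, 0, 0, 0, 0, 0, 0, 0.3, 0, 0, 0, 0, 0, 0, 1, 0, 0, 0, 0, 0, 0, 1, 0, 0, 0, 0, 0, 0, 1, 0, 0, 0, 0, 0, 0, 1])

```text
clock: 9.85
tcp_pos: [0.5815, 0.0872, 0.041]
eef_rot: [179.9, 0.1, 85.2]
force: [-0.5, -0.1, 0.3]
finger_gap: 0.0852
```

```bash
python3 - <<'E'
from h import *
s=imaging.capture("side"); o=ctrl.observe(); print(o["tcp_pos"],o["force"],o["finger_gap"])
print("lens top pred",proj(s,[[.581,.0875,.086],[.581,.0875,.051]]))
cv2.imwrite("pics/a8.png",cv2.resize(s["color"][110:240,240:370],None,fx=4.5,fy=4.5,interpolation=cv2.INTER_CUBIC)[:,:,::-1])
E
```

```text
[0.58150332 0.08719886 0.04098865] [-0.58180271 -0.87687768 -0.03376503] 0.08546741911658406
lens top pred [[307.57380895 169.97676556]
 [307.89788292 188.67825876]]
```

View pics/a8.png

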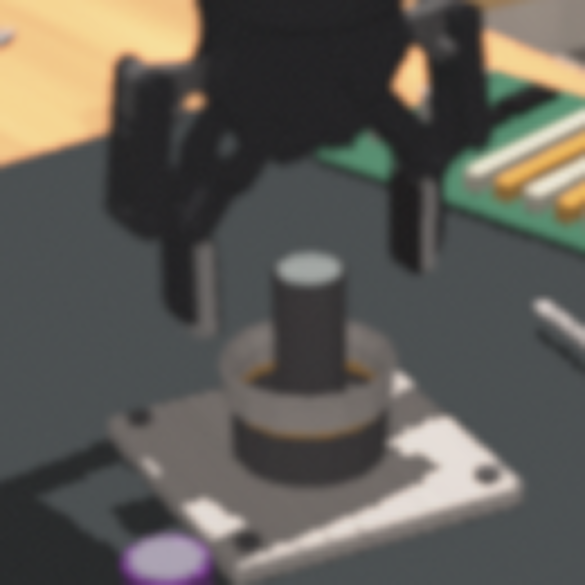

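The lens stands upright in the cell: its top at crop (309,268), original (308.7,169.6), against the predicted (307.6,170). The gripper is centred and open, so I'll lower it onto the ring.

Call:
apply_moves(series=[0, 0, 0, 0, 0, 10, 1, 0, 0, 0, 0, 0, 20, 1, 0, 0, 0, 0, 0, 26, 1, 0, 0, 0, 0, 0, 30, 1, 0, 0, 0, 0, 0, 30, 1, 0, 0, 0, 0, 0, 30, -1, 0, 0, 0, 0, 0, 30, -1, 0, 0, 0, 0, 0, 30, -1], force=40)

```text
clock: 10.7
tcp_pos: [0.5817, 0.0872, 0.0119]
eef_rot: [179.9, 0.1, 85.2]
force: [-3.1, 0.1, 5.3]
finger_gap: 0.0633
```

Call:
apply_moves(series=[0, 0, 0, 0, 0, 0, -1, 0, 0, 0, 0, 0, 0, -1])

```text
clock: 10.9
tcp_pos: [0.5817, 0.0872, 0.0121]
eef_rot: [179.9, 0.1, 85.2]
force: [-1.1, 0.0, 1.1]
finger_gap: 0.0635
```

Call:
apply_moves(series=[0, 0, 0.11, 0, 0, 0.3, -1, 0, 0, 0.22, 0, 0, 0.6, -1, 0, 0, 0.33, 0, 0, 0.9, -1, 0, 0, 0.44, 0, 0, 1.2, -1, 0, 0, 0.55, 0, 0, 1.5, -1, 0, 0, 0.66, 0, 0, 1.8, -1, 0, 0, 0.77, 0, 0, 2.1, -1, 0, 0, 0.88, 0, 0, 2.4, -1])

```text
clock: 11.7
tcp_pos: [0.5817, 0.0872, 0.0096]
eef_rot: [179.9, -0.0, 34.6]
force: [-1.1, 0.4, 0.1]
finger_gap: 0.063
```

```bash
python3 -c "
from h import *
o=ctrl.observe();print(o['eef_rot'],o['wrist_torque'],o['force'],o['finger_gap'],o['qpos'][5])"
```

```text
[ 1.79876053e+02 -4.14589860e-02  3.45596356e+01] [-0.01959133  0.15254857  0.08932097] [-1.11464178  0.39049256  0.05146813] 0.06302024251951054 58.829089943347164
```

Call:
apply_moves(series=[0, 0, 0.08, 0, 0, 0.2, -1, 0, 0, 0.16, 0, 0, 0.4, -1, 0, 0, 0.22, 0, 0, 0.6, -1, 0, 0, 0.26, 0, 0, 0.7, -1, 0, 0, 0.29, 0, 0, 0.8, -1])

```text
clock: 12.2
tcp_pos: [0.5818, 0.0871, 0.0087]
eef_rot: [179.9, -0.1, 17.9]
force: [-0.7, -0.3, 1.1]
finger_gap: 0.0633
```

```bash
python3 -c "
from h import *
o=ctrl.observe();print(o['eef_rot'],o['wrist_torque'],o['force'],o['finger_gap'],o['qpos'][5])"
```

```text
[ 1.79876187e+02 -8.15365257e-02  1.79006940e+01] [0.03428789 0.27472254 0.41892219] [-0.68483265 -0.30943316  1.07844426] 0.06331797491329062 75.49687571922152
```

Call:
apply_moves(series=[0, 0, 0.04, 0, 0, 0, -1, 0, 0, 0.07, 0, 0, 0, -1, 0, 0, 0.07, 0, 0, 0, -1])

```text
clock: 12.5
tcp_pos: [0.5827, 0.0873, 0.0089]
eef_rot: [179.8, -0.2, 14.0]
force: [2.6, 1.3, -1.5]
finger_gap: 0.0632
```

```bash
python3 -c "
from h import *
o=ctrl.observe();print(o['eef_rot'],o['wrist_torque'],o['force'],o['finger_gap'],o['qpos'][5])"
```

```text
[179.83821717  -0.21891551  14.02127033] [ 0.25232357 -0.40457115  1.38509623] [ 2.59655081  1.27132205 -1.4502174 ] 0.06323897597249865 79.41829621830092
```

Torque climbed from 0.09 to 1.39 N·m, so the ring is at its stop. Releasing, retreating, then checking from above.

Call:
apply_moves(series=[0, 0, 0, 0, 0, 0, 1, 0, 0, 0, 0, 0, 0, 1, 0, 0, 0, 0, 0, 0, 1, 0, 0, 0, 0, 0, 0, 1, 0, 0, 0, 0, 0, -30, 1, 0, 0, 0, 0, 0, -70, 1, 0, 0, 0, 0, 0, -115, 1, 0, 0, 0, 0, 0, -160, 1])

```text
clock: 13.3
tcp_pos: [0.5814, 0.0875, 0.1702]
eef_rot: [179.9, -0.2, 14.0]
force: [1.1, -0.0, 1.2]
finger_gap: 0.0853
```

Call:
apply_moves(series=[0, 0, 0, 60, -40, -10, 1, 0, 0, 0, 60, -80, -10, 1, 0, 0, 0, 60, -120, -10, 1, 0, 0, 0, 60, -160, -10, 1, 0, 0, 0, 60, -200, -10, 1, 0, 0, 0, 60, -230, -10, 1, 0, 0, 0, 60, -230, -10, 1])

```text
clock: 14.0
tcp_pos: [0.5826, 0.3285, 0.1796]
eef_rot: [179.9, -0.1, 14.2]
force: [-0.6, 0.1, -0.2]
finger_gap: 0.0858
```

```bash
python3 - <<'E'
from h import *
print(ctrl.observe()["tcp_pos"])
t=imaging.capture("top"); s=imaging.capture("side")
a=cv2.resize(t["color"][150:250,180:280],None,fx=4,fy=4,interpolation=cv2.INTER_CUBIC)
b=cv2.resize(s["color"][140:240,260:360],None,fx=4,fy=4,interpolation=cv2.INTER_CUBIC)
print(proj(t,[[.581,.0875,.086],[.581,.0875,.047]]),proj(s,[[.581,.0875,.086]]))
for ang in (67,67-67): print([proj(t,[.581+d*.023*np.cos(np.radians(ang)),.0875+d*.023*np.sin(np.radians(ang)),.036]) for d in (1,-1)])
cv2.imwrite("pics/a9.png",np.hstack([a,b])[:,:,::-1])
E
```

```text
[0.58259516 0.3285319  0.17960211]
[[222.77945045 186.2250675 ]
 [227.22105613 192.58297951]] [[307.57380895 169.97676556]]
[array([[213.45377197, 188.30348248]]), array([[243.40534445, 200.26113168]])]
[array([[228.43797948, 178.30663733]]), array([[228.3631605 , 210.34749567]])]
```

View pics/a9.png

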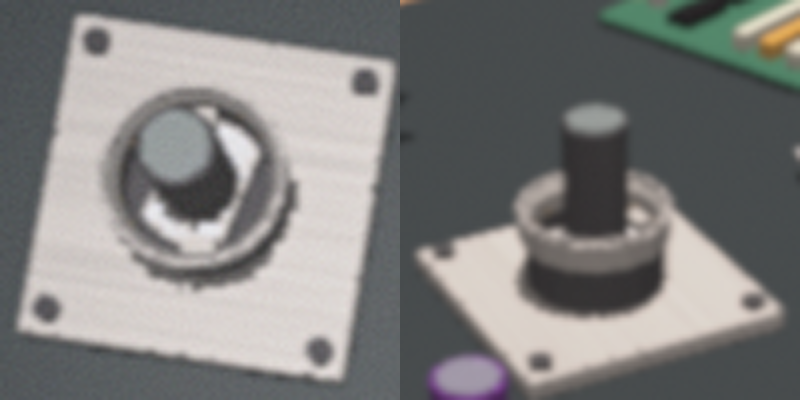

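The top half shows the lens upright, its top at (224,186) against the predicted (223,186). The lug is at ~(231,179), over the foot's end and at or past the predicted stop position. The side half shows the ring sunk and the barrel upright.

```bash
python3 -c "
from h import *
print(ctrl.job_done())"
```

```text
the job is handed in; nothing more can be done
None
```

The wanted lens is seated in the cell, the ring is screwed down to its stop, and the job is handed in at about 14 s of the 45 s. No verdict is reported back.

**Grasp:** The first grasp closed just above the lens on nothing. The camera images placed the fingertips about 33 mm higher than the reported TCP height implied. I corrected for that by sight, and the second grasp held at a 26.6 mm gap.

**Fit:** I turned the lens about 5° to match the ring, which stood about 0.23 rad from open. It touched the seat with about 5 N at the corrected height I had worked out, and I let go.

**Ring:** I turned it clockwise until the wrist torque rose from 0.09 to 1.39 N·m. The gripper had then turned about 1.24 rad, which with the starting 0.23 rad is slightly past the 1.4 rad stop, so the fingers slipped a little at the end.

**Last checks:**
- **Lens:** its top is within about 1 px of where it should be, and the barrel is upright.
- **Ring:** it has sunk, and its lugs lie over the foot at the stop position. The lug I could see best was 3 px further round than predicted.
- **Gripper:** open and well away from everything.
- **Round-foot lens:** never approached, but I did not re-measure its position at the end.

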